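# Clamp the battery: swing the bar over and spin the wing nut down

### The job

Clamp the battery in its test cradle: with a fingertip push the yellow swing bar across the battery until its hooked end is fully home on the catch post. Then run the loose red wing nut down by stroking its wings round clockwise (seen from above) with the fingertips, again and again, until it is seated on the bar and turns no further. Only push: never take the bar or a wing of the nut between the fingers, leave the battery in its place, and do not disturb anything else on the counter.

Things in the scene. Friction and masses are not known exactly. Their poses are not given: they have to be found in the camera images.
- cradle: Fixed battery cradle on the counter, placed and turned differently each time. Origin on the counter under the battery's centre; x across the battery (away from the robot at yaw 0), y along it, z up. Base plate 170 x 320 x 12 mm (y -190 to +130 mm). It carries, at x = 0, the nut's stud (y = -95 mm), the catch post (y = +95 mm) and the tester module (y = -160 mm).
- catch (a point): Catch post, 12 mm thick, with a dark head 24 mm across whose top is 154 mm above the counter; this point is on its axis, 136 mm up, where the bar's hook arrives. Axes as the cradle's.
- module_top (a point): Centre of the top of the grey tester module, a solid fixed box 120 mm (cradle x) by 50 mm (y), top 162 mm above the counter. Its face is 40 mm from the nut's axis, so there is hardly room for a finger between it and the nut: reach the wings from the other sides.
- stud (a point): Fixed point on the common axis of the wing nut and the swing bar, on the steel washer on the bar, 145 mm above the counter, where the nut's underside ends up. Axes as the cradle's. The threaded stud's top is 186 mm above the counter.
- swing_bar (a joint): Angle of the yellow bar about the stud, rad. 0 = fully home over the battery, hook on the catch post (hard stop). At q it points along (-sin q, cos q) in the cradle's x, y: parked (0.7 to 1.15) it sticks out to the cradle's -x side; push it home towards +x. It stays where left (0.12 N m friction, about 1 N at 125 mm from the stud).
- bar_push (a point): Point on the bar's top face, on its centre line, 125 mm from the stud. y points along the bar to its hooked end, x across it to the side towards which it must be pushed, z up. The bar is 24 mm wide, 12 mm thick (top at 142 mm above the counter) and reaches 210 mm from the stud.
- wing_nut (a joint): How far the red wing nut has been turned clockwise (seen from above), rad. It starts loose between 0.3 and 5 and is seated, against a hard stop, at 12.5. Friction 0.035 N m (1 to 2 N on a wing); it stays where it is left and sinks 5 mm a turn on the thread.
- nut_top (a point): On the nut's axis at the top of its wings, 28 mm above its underside (173 mm above the counter when seated, up to 10 mm more when loose). Turns with the nut: the wings lie along its +x and -x. Wings 6 mm thick, reaching 32 mm from the axis; 14 to 32 mm out they are solid from the top to 17 mm below it. Hub 22 mm across, 16 mm high.
- battery: Black battery with grey top and yellow labels, 87 x 150 x 105 mm (x, y, z) and about 2.8 kg, loose in the cradle's tray with 3 mm of play; origin under its centre, 12 mm above the counter. Its brass terminals (12 mm across, at x = 28, y = -55 and 55 mm) end 111 mm above its underside, 7 mm below the bar's underside. Leave it where it stands.
- terminal_cap: small red plastic terminal cap, 22 mm across, 22 mm high, loose on the cradle's base plate in front of the battery; origin under its centre. Bystander.
- black_cap: small black plastic terminal cap, 22 mm across, 22 mm high, loose on the cradle's base plate behind the battery; origin under its centre. Bystander.
- spray_yellow: yellow spray can, 60 mm across, 170 mm high, standing; origin under its centre. Bystander.
- spray_black: black spray can, 60 mm across, 170 mm high, standing; origin under its centre. Bystander.
- oil_bottle: black bottle with blue label, 68 mm across, 180 mm high, standing; origin under its centre. Bystander.
- bulb_carton: white carton 60 x 90 x 50 mm; origin under its centre. Bystander.
- fuse_jar: amber jar with blue cap, 60 mm across, 75 mm high; origin under its centre. Bystander.
- spanner: steel open-ended wrench, 160 mm long, lying flat on the counter. Bystander.
Not all that is in view belongs to the job. Leave any turquoise look-alike of the battery alone.

How it is judged:
By the outcome, as a careful person would: the job done as asked, in the order asked, and still so for the second after the job is handed in, with the robot touching nothing.
It also fails if it takes over 61 s, if anything falls off the work surface, if the arm or the gripper's body presses on something with over 40 N, if the wrist force passes 120 N, or if a joint passes its speed limit or range.

### The arm

A 6-joint arm with a two-finger parallel gripper is mounted at the origin on the work surface. World frame = base frame: x ahead of the robot, y to its left, z up, the work surface at z = 0. Lengths are in m, angles in rad, forces in N, time in s.
With the tool pointing down it reaches from about 0.375 to 0.825 m from the base axis. Payload 5.5 kg.
Tool frame: the origin (TCP) lies on the front face of the gripper's body, between the roots of the fingers; the fingertips stand 73 mm ahead of it and the grasp point (between the pads) lies 54 mm ahead of it; z points along the fingers, y is the direction in which the jaws open and shut (so a half turn about z gives the same grasp; the last joint's range is limited). The gripper opens to 85 mm and grips with 20 to 120 N. Pads are 22 mm wide; open, the fingers measure 114 mm over their backs; the gripper's body (76 mm by 85 mm) begins 54 mm behind the grasp point. The pads swing forward as they close: fully open they stand 13 mm farther back than shut.
Start: joints at [-1.135, 0.314, -0.047, 1.21, 0, 1.571], TCP at [0.253, -0.544, 0.304] pointing down, gripper open.
Joint ranges: [-2.67, 2.67], [-0.69, 1.73], [-1.03, 1.25], [-2.08, 2.16], [-1.42, 1.45], [-3.14, 3.14]. Speed limits (rad/s): [2.39, 2.39, 3.01, 3.14, 3.14, 3.14].

### API

Orientations are given as a unit quaternion [w, x, y, z].
In Python, from station import read_state, get_image, sign_off, look_for gives the robot as it stands.
- The arm moves only by the shell command python3 -m jog 'ROWS' [FORCE]. ROWS is JSON, a list of rows, each a list of 5 numbers: the shift along the tool's x, y, z in m, then the turn about the tool's z in degrees, then the finger opening in m, from 0 to 0.0854. A call has 1 to 5 rows; each row shifts and turns the commanded pose from where the row before left it, along the tool's axes as they then stand; what a row does not reach is not made up. A row lasts 1/10 s, in which the tool goes at most 50 mm and 8.59 degrees, less where a joint would pass 70% of its speed; a pose out of reach is approached as far as the arm can. A call is refused whole if a number of a shift passes 0.05 or a number of a turn 8.59, either way. A call with a gripper value outside its range is refused whole. The fingers move at their own pace and stop on an object; FORCE is the grip in N (left out, the last holds). Time passes only in rows, so rows that do not move let the fingers close. It gives the time, the measured TCP pose, the force and the opening at its end, in the units of the state.
- read_state(): the state, without advancing time (a new reading comes with each control period).
- get_image(name): name is "side" or "top" or "wrist"; returns a dict with "color" (384x512x3 uint8, red, green, blue), "K" (3x3 intrinsics, pixels), "R" (3x3) and "t" (3): a world point X has camera coordinates R X + t; the wrist camera has in their place "tool_from_camera" (4x4, takes a point from camera to tool coordinates, whose origin is the TCP and whose axes are the flange's). Camera axes: x right, y down, z forward; pixel columns grow to the right and rows downward; lengths in m; the calibration is good to about 2 mm. A picture is of the moment at which its call begins: read the wrist's pose just before it. There is no depth.
- sign_off(): hands the job in, once; it reports no verdict.
Trained networks look in a picture, given as the dict that the camera call returned (one of the last four; its "shot" number tells which), for a name from the list of things; names that differ only in an ending like _2 or _b are one class to them, and where a whole thing is asked for, a point or a joint stands for the part that bears it (a point fixed in the world has none). Each returns a list of dicts, best first, with "p" (0 to 1); they miss things now and then, are a little off and sometimes report something else, mostly with a low value. They report only what shows in the picture. A call takes as long as a camera call. They do not tell look-alikes from the thing itself.
- look_for(picture, label): "uv" ([column, row] in pixels, amid what is visible of it).
The state is a dict: "t": time; "qpos": joint angles; "qvel": joint speeds; "effort": joint torques, N m; "tool_pos": TCP position; "tcp_rot": TCP orientation; "wrist_force": force on the tool from outside, world axes, zero at the start; "torque": the same for the moment, N m; "gripper_width": opening from 0.0 (shut) to 1.0 (fully open).
Only numpy, scipy, OpenCV 4.12 (cv2) and the standard library are available. Lean on these libraries where they do the work, as an engineer would, in place of code of your own. Each camera call takes 0.05 s, during which the arm holds its last target.

## Working session

There is one attempt and no reset: what is moved stays moved. The work goes in short steps, Python scripts to look and compute and a shell command to move; the robot and the scene stay as the last step left them, time stands still between calls to the robot, and variables do not carry over. Pictures are saved under pics/ and viewed, and the job is handed in when it is done.

```bash
ls; mkdir -p pics; python3 - <<'E'
from station import *
import cv2
s=read_state(); print(s)
for n in ("side","top","wrist"):
    p=get_image(n); cv2.imwrite(f"pics/{n}0.png",p["color"][:,:,::-1])
    print(n,p["K"].tolist(),p.get("R"),p.get("t"),p.get("tool_from_camera"))
    for l in ["cradle","swing_bar","wing_nut","battery","terminal_cap","black_cap"]:
        r=look_for(p,l); print(l,[(x["uv"],round(x["p"],2)) for x in r[:3]])
E
```

```text
pics
{'t': 0.0, 'qpos': array([-1.13502942e+00,  3.14272957e-01, -4.80904239e-02,  1.21018507e+00,
       -3.10139331e-05,  1.57081584e+00]), 'qvel': array([ 0.00098747, -0.00119272, -0.0005359 , -0.00336149, -0.00132508,
        0.00032111]), 'effort': array([-1.00263421e-04, -5.39596081e+01,  3.39744651e+01,  1.94955280e-02,
        4.59034231e-05,  8.19710550e-06]), 'tool_pos': array([ 0.2530645 , -0.54351964,  0.30300134]), 'tcp_rot': array([-8.51993015e-04,  9.76358887e-01,  2.16154008e-01, -2.04520846e-04]), 'wrist_force': array([0.31042442, 0.22482948, 0.00390541]), 'torque': array([ 0.00234723, -0.0367045 , -0.0085377 ]), 'gripper_width': 0.9997660274319645}
side [[400.52723030643034, 0.0, 256.0073361423765], [0.0, 400.52723030643034, 194.64191567257055], [0.0, 0.0, 1.0]] [[ 0.74986981  0.66157048 -0.00444746]
 [ 0.40556959 -0.46499102 -0.78695404]
 [-0.52269359  0.58830932 -0.61699559]] [-0.37491079 -0.07740306  1.69408754] None
cradle [([271.1, 233.6], 0.72)]
swing_bar [([272.0, 189.4], 0.81)]
wing_nut [([276.6, 205.4], 0.59)]
battery [([196.1, 227.3], 0.87), ([299.7, 211.3
[... 386 characters left out ...]
 [([251.6, 160.9], 0.71), ([363.2, 239.9], 0.62)]
swing_bar [([237.6, 170.7], 0.67)]
wing_nut []
battery [([310.0, 219.9], 0.82), ([112.6, 250.4], 0.82), ([225.9, 141.7], 0.68)]
terminal_cap []
black_cap [([262.3, 150.7], 0.59)]
wrist [[308.69672299642116, 0.0, 260.41178901662227], [0.0, 308.69672299642116, 194.47801131043502], [0.0, 0.0, 1.0]] None None [[ 7.53784629e-04 -9.52391020e-01 -3.04878300e-01  7.73449195e-02]
 [ 9.99999705e-01  6.73290550e-04  3.69158885e-04 -8.95576793e-04]
 [-1.46311928e-04 -3.04878488e-01  9.52391246e-01 -7.11073367e-02]
 [ 0.00000000e+00  0.00000000e+00  0.00000000e+00  1.00000000e+00]]
cradle []
swing_bar []
wing_nut []
battery []
terminal_cap []
black_cap []
```

View pics/side0.png

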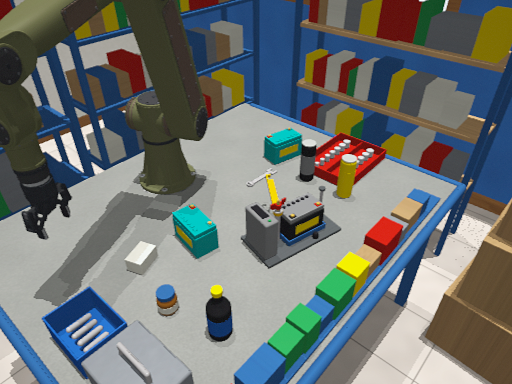

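View pics/top0.png

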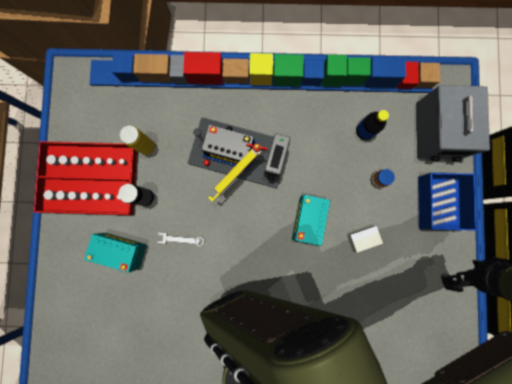

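```bash
python3 - <<'E'
import cv2
a=cv2.imread("pics/top0.png")[80:260,160:360]; cv2.imwrite("pics/topc.png",cv2.resize(a,None,fx=3.3,fy=3.3,interpolation=cv2.INTER_CUBIC)) 
a=cv2.imread("pics/side0.png")[110:270,190:350]; cv2.imwrite("pics/sidec.png",cv2.resize(a,None,fx=3.7,fy=3.7,interpolation=cv2.INTER_CUBIC)) 
E
```

```text
(no output)
```

View pics/topc.png

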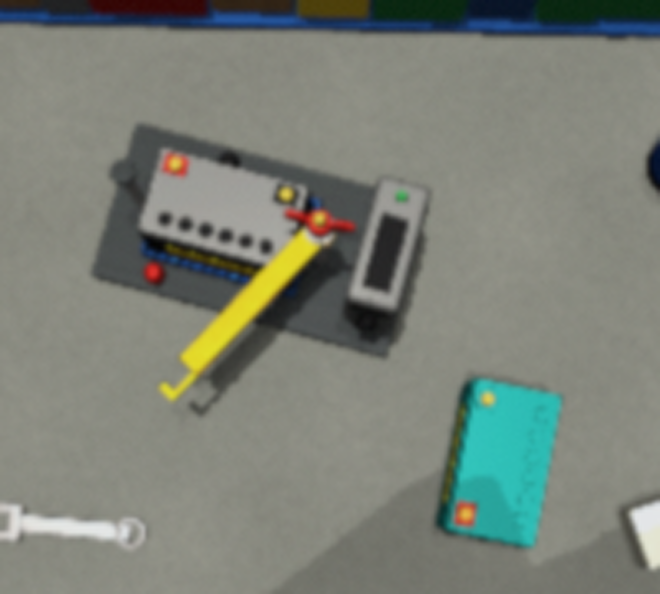

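View pics/sidec.png

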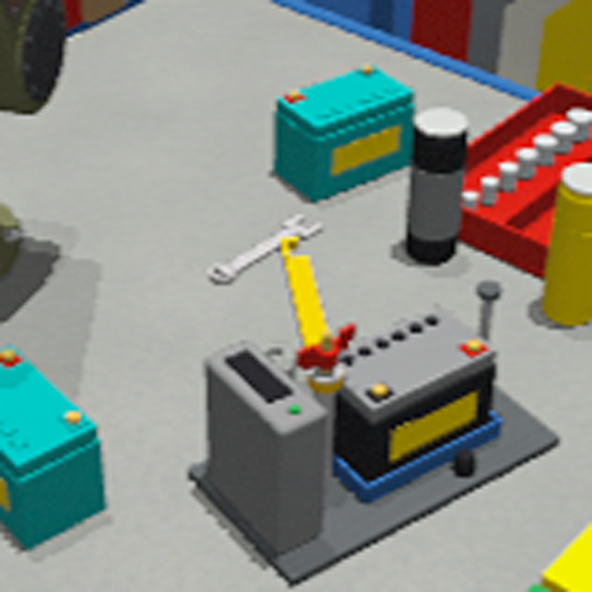

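```bash
cat > h.py <<'E'
import numpy as np, cv2, json
from station import *
from scipy.optimize import least_squares
from scipy.spatial.transform import Rotation as Rn
def cw(P,c):
    P=np.atleast_2d(P); a=c[2]; R=np.array([[np.cos(a),-np.sin(a)],[np.sin(a),np.cos(a)]])
    return np.c_[P[:,:2]@R.T+c[:2],P[:,2]]
def proj(P,cam):
    X=P@cam["R"].T+cam["t"]; x=X@cam["K"].T; return x[:,:2]/x[:,2:]
def tool(s):
    q=s["tcp_rot"]; return Rn.from_quat([q[1],q[2],q[3],q[0]]).as_matrix(), s["tool_pos"]
def wristcam(p,s):
    R,t=tool(s); T=np.eye(4);T[:3,:3]=R;T[:3,3]=t
    M=np.linalg.inv(T@p["tool_from_camera"]); return dict(K=p["K"],R=M[:3,:3],t=M[:3,3])
E
python3 - <<'E'
from h import *
cams={n:get_image(n) for n in("top","side")}
pt=[((0,95,154),(122,172)),((60,-135,162),(382,180)),((60,-185,162),(430,190)),((-60,-185,162),(398,312)),((-60,-135,162),(350,300)),((85,130,12),(139,125)),((-85,130,12),(95,277)),((-85,-190,12),(388,356)),((0,-95,186),(320,218))]
ps=[((0,95,154),(488,290))]
Pt=np.array([a for a,b in pt])/1e3; Ut=np.array([b for a,b in pt])/3.3+[160,80]
Ps=np.array([a for a,b in ps])/1e3; Us=np.array([b for a,b in ps])/3.7+[190,110]
f=lambda c:np.r_[(proj(cw(Pt,c),cams["top"])-Ut).ravel(),(proj(cw(Ps,c),cams["side"])-Us).ravel()]
r=least_squares(f,[.6,0,-.25],loss="soft_l1"); c=r.x; print(c); print(f(c).reshape(-1,2).round(1).tolist())
np.save("c.npy",c)
cr={"top":(160,80,3.3,180,200),"side":(190,110,3.7,160,160)}
for n,(u0,v0,k,h,w) in cr.items():
    im=cv2.resize(cams[n]["color"][v0:v0+h,u0:u0+w,::-1],None,fx=k,fy=k,interpolation=cv2.INTER_CUBIC)
    def line(P,col):
        q=((proj(cw(np.array(P)/1e3,c),cams[n])-[u0,v0])*k).round().astype(int)
        cv2.polylines(im,[q.reshape(-1,1,2)],False,col,1)
    line([(85,130,12),(-85,130,12),(-85,-190,12),(85,-190,12),(85,130,12)],(255,0,255))
    line([(60,-135,162),(60,-185,162),(-60,-185,162),(-60,-135,162),(60,-135,162)],(255,255,0))
    line([(0,95,154),(0,95,12)],(0,255,0)); line([(0,-95,186),(0,-95,142)],(0,255,0))
    for q in (.7,.85,1.0,1.15): line([(0,-95,142),(-210*np.sin(q),-95+210*np.cos(q),142)],(0,0,255))
    cv2.imwrite(f"pics/{n}fit.png",im)
E
```

```text
[ 0.61008083  0.09401498 -0.24604818]
[[0.4, 0.1], [-0.2, -1.8], [1.3, -0.5], [0.5, 0.6], [-1.1, -0.2], [-0.6, -0.9], [-1.3, -0.3], [-0.1, 0.8], [0.5, 0.3], [-1.2, -2.0]]
```

View pics/topfit.png

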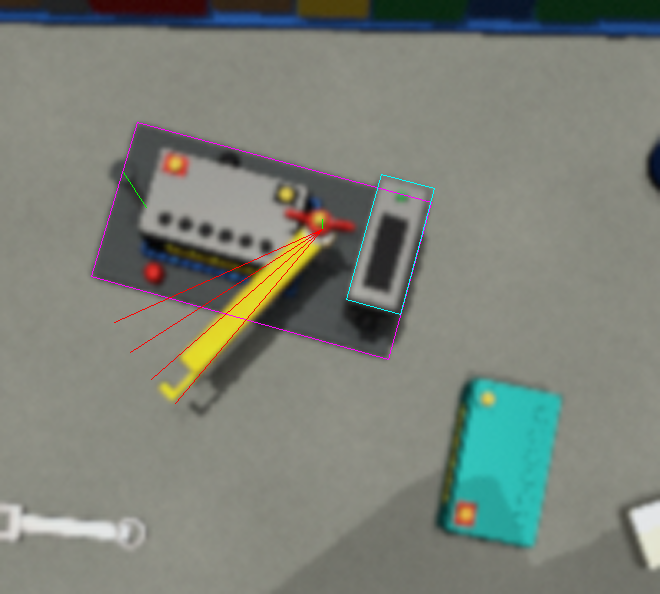

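View pics/sidefit.png

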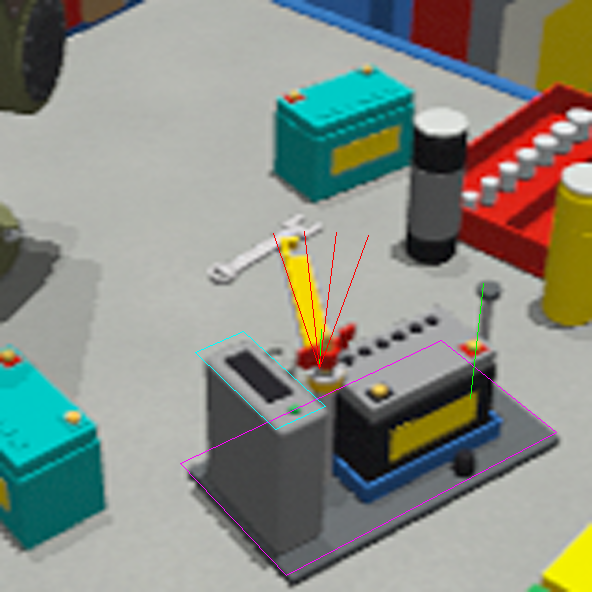

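```bash
python3 -m jog '[[0.036,-0.027,-0.005,0,0],[0.036,-0.027,-0.005,0,0],[0.036,-0.027,-0.005,0,0],[0.036,-0.027,-0.005,0,0],[0.036,-0.027,-0.005,0,0]]' 30; python3 -m jog '[[0.036,-0.027,-0.005,0,0],[0.036,-0.027,-0.005,0,0],[0.036,-0.027,-0.005,0,0],[0.036,-0.027,-0.005,0,0],[0.036,-0.027,-0.005,0,0]]';python3 -m jog '[[0.036,-0.027,-0.002,0,0],[0.036,-0.027,-0.002,0,0],[0.036,-0.027,-0.002,0,0],[0.036,-0.027,-0.002,0,0],[0.036,-0.027,-0.002,0,0]]'
```

```text
t: 1.65
tool_pos: [0.36, -0.344, 0.3292]
tcp_rot: [0.0, 0.976, 0.216, 0.0]
wrist_force: [1.1, -0.3, -0.2]
gripper_width: 0.142
t: 2.15
tool_pos: [0.4662, -0.1454, 0.3544]
tcp_rot: [0.0, 0.976, 0.216, 0.0]
wrist_force: [0.7, -0.1, -0.2]
gripper_width: -0.002
t: 2.65
tool_pos: [0.5725, 0.053, 0.3642]
tcp_rot: [0.0, 0.976, 0.216, 0.0]
wrist_force: [0.2, -0.4, 0.7]
gripper_width: 0.002
```

```bash
python3 -m jog '[[0,0,0,-8.5,0],[0,0,0,-8.5,0],[0,0,0,-8.5,0],[0,0,0,-8.5,0],[0,0,0,-8.5,0]]';python3 -m jog '[[0,0,0,-8.5,0],[0,0,0,0,0]]'
python3 - <<'E'
from h import *
s=read_state(); p=get_image("wrist"); cam=wristcam(p,s); np.savez("w1.npz",c=p["color"],**cam)
R,t=tool(s); print(R.round(3).tolist(),t,s["qpos"].round(2))
for l in ["swing_bar","wing_nut","battery"]: print(l,[(x["uv"],round(x["p"],2)) for x in look_for(p,l)[:3]])
cv2.imwrite("pics/w1.png",cv2.resize(p["color"][:,:,::-1],None,fx=1.5,fy=1.5,interpolation=cv2.INTER_CUBIC))
E
```

```text
t: 3.15
tool_pos: [0.5718, 0.0513, 0.3639]
tcp_rot: [-0.0, 0.83, 0.558, -0.0]
wrist_force: [0.3, -0.3, -1.1]
gripper_width: -0.0
t: 3.35
tool_pos: [0.5718, 0.0512, 0.3639]
tcp_rot: [-0.0, 0.788, 0.616, -0.0]
wrist_force: [-0.0, -0.0, -0.5]
gripper_width: -0.001
[[0.242, 0.97, -0.0], [0.97, -0.242, -0.0], [-0.0, -0.0, -1.0]] [0.57182255 0.05116123 0.36388462] [ 0.09  0.25  0.    1.32 -0.    1.9 ]
swing_bar [([197.5, 170.6], 0.63), ([250.5, 160.1], 0.63)]
wing_nut [([291.0, 224.7], 0.87), ([246.5, 160.2], 0.29)]
battery [([142.2, 305.2], 0.86)]
```

View pics/w1.png

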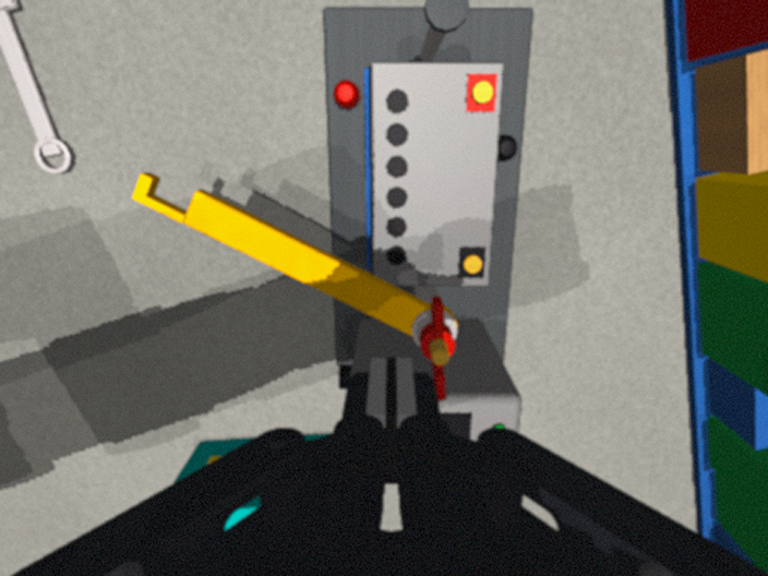

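```bash
python3 - <<'E'
from h import *
d=np.load("w1.npz"); a=d["c"][180:290,220:360,::-1]
cv2.imwrite("pics/w1a.png",cv2.resize(a,None,fx=5,fy=5,interpolation=cv2.INTER_CUBIC))
a=d["c"][0:110,80:220,::-1]
a=np.hstack([d["c"][0:50,200:360,::-1]]); cv2.imwrite("pics/w1b.png",cv2.resize(a,None,fx=5,fy=5,interpolation=cv2.INTER_CUBIC))
E
```

```text
(no output)
```

View pics/w1a.png

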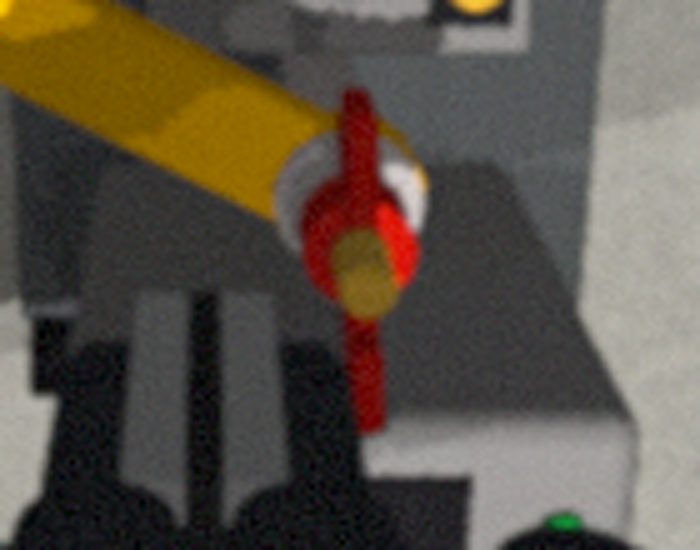

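View pics/w1b.png

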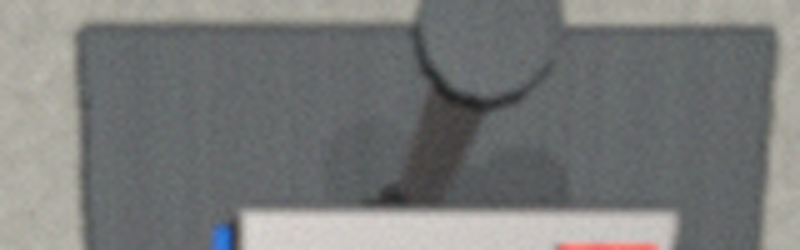

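```bash
cat >> h.py <<'E'
def fitc(P,U,cam,c0):
    P=np.array(P,float)/1e3; U=np.array(U,float)
    f=lambda c:(proj(cw(P,c),cam)-U).ravel()
    r=least_squares(f,c0,loss="soft_l1"); return r.x,f(r.x).reshape(-1,2).round(2).tolist()
def overlay(img,cam,c,box,k,q=None,wa=None,zn=178,name="o",extra=()):
    u0,v0,u1,v1=box
    im=cv2.resize(img[v0:v1,u0:u1,::-1],None,fx=k,fy=k,interpolation=cv2.INTER_CUBIC)
    def line(P,col):
        z=((proj(cw(np.array(P,float)/1e3,c),cam)-[u0,v0]+.5)*k-.5).round().astype(int)
        cv2.polylines(im,[z.reshape(-1,1,2)],False,col,1)
    line([(85,130,12),(-85,130,12),(-85,-190,12),(85,-190,12),(85,130,12)],(255,0,255))
    line([(60,-135,162),(60,-185,162),(-60,-185,162),(-60,-135,162),(60,-135,162)],(255,255,0))
    line([(0,95,154),(0,95,12)],(0,255,0)); line([(0,-95,186),(0,-95,145)],(0,255,0))
    th=np.linspace(0,2*np.pi,25); line([(12*np.cos(a),95+12*np.sin(a),154) for a in th],(0,255,0))
    if q is not None:
        d=np.array([-np.sin(q),np.cos(q)]);n=np.array([d[1],-d[0]])
        line([(*(np.array([0,-95])+r*d+w*n),142) for r,w in((0,12),(175,12),(210,12),(210,-12),(175,-12),(0,-12))],(255,0,0))
    if wa is not None:
        d=np.array([np.cos(wa),np.sin(wa)]); line([(*(np.array([0,-95])+r*d),zn) for r in(-32,32)],(255,0,0))
    for e in extra: line(e,(0,0,0))
    cv2.imwrite(f"pics/{name}.png",im)
E
python3 - <<'E'
from h import *
d=np.load("w1.npz"); cam={k:d[k] for k in"KRt"}
P=[(-85,130,12),(85,130,12),(0,95,154),(0,-95,186),(60,-135,162)]
U=np.array([(80,28),(775,28),(490,28),(368+100,290+900),(632+100,415+900)])/5-.4+[200,0]
c,e=fitc(P,U,cam,np.load("c.npy")); print(c,e); np.save("c.npy",c)
# bar: hook end outer corners & shoulder ; pixels in 1.5x picture
th=np.deg2rad(95)
overlay(d["c"],cam,c,(80,0,360,290),2.7,q=1.0,wa=th,zn=180,name="o1")
print("stud",cw([[0,-.095,0]],c),"catch",cw([[0,.095,0]],c))
E
```

```text
[ 0.61158007  0.09532971 -0.24927592] [[-1.14, -0.96], [1.26, -0.09], [-0.24, -0.5], [-0.74, 1.0], [2.54, 2.06]]
stud [[0.58814335 0.00326603 0.        ]] catch [[0.63501679 0.18739338 0.        ]]
```

View pics/o1.png

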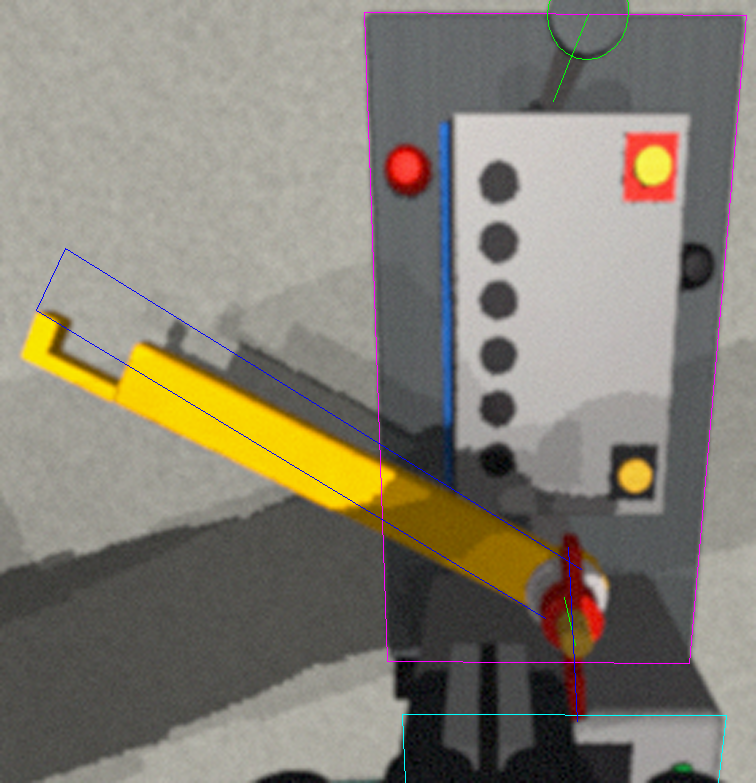

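```bash
python3 - <<'E'
from h import *
d=np.load("w1.npz"); cam={k:d[k] for k in"KRt"}
s=read_state(); R,t=tool(s)
for z in(.06,.073,.086):
  for x in (.011,-.011):
    print(z,x,proj((np.array([[x,y,z] for y in(-.0145,-.005,0,.005,.0145)])@R.T+t),cam).round(1).tolist())
c=np.load("c.npy")
for q in (1.1,.9,.7,.5,.3,.1,0):
    dd=np.array([-np.sin(q),np.cos(q)]);n=-np.array([dd[1],-dd[0]])
    sup=14.5*abs(n[0])+11*abs(n[1])
    p=np.array([0,-95])+125*dd+(12+sup)*n
    print(q,p.round(1))
E
```

```text
0.06 0.011 [[231.8, 245.5], [252.0, 245.6], [262.6, 245.6], [273.3, 245.7], [293.4, 245.7]]
0.06 -0.011 [[232.9, 285.8], [252.2, 285.9], [262.4, 285.9], [272.5, 285.9], [291.8, 286.0]]
0.073 0.011 [[234.1, 233.7], [252.7, 233.8], [262.5, 233.8], [272.3, 233.9], [290.9, 233.9]]
0.073 -0.011 [[235.0, 271.5], [252.9, 271.5], [262.3, 271.6], [271.6, 271.6], [289.5, 271.7]]
0.086 0.011 [[236.0, 223.7], [253.3, 223.8], [262.3, 223.8], [271.4, 223.8], [288.7, 223.9]]
0.086 -0.011 [[236.8, 259.2], [253.4, 259.2], [262.1, 259.3], [270.9, 259.3], [287.5, 259.3]]
1.1 [-124.3  -63.6]
0.9 [-116.3  -40.5]
0.7 [-103.6  -18.8]
0.5 [-86.3   0.3]
0.3 [-64.7  15.8]
0.1 [-39.9  26.6]
0 [-26.5  30. ]
```

```bash
python3 -m jog '[[-0.006,-0.026,0.01,0,0],[-0.006,-0.026,0.01,0,0],[-0.006,-0.026,0.01,0,0],[-0.006,-0.027,0.03,0,0],[0,0,0.04,0,0]]'; python3 -m jog '[[0,0,0.04,0,0],[0,0,0.021,0,0],[0,0,0,0,0]]'
cat >> h.py <<'E'
def where():
    s=read_state(); R,t=tool(s); c=np.load("c.npy"); a=c[2]
    d=t[:2]-c[:2]; p=np.array([d@[np.cos(a),np.sin(a)],d@[-np.sin(a),np.cos(a)]])*1e3
    print("t",round(float(s["t"]),2),"cradle mm",p.round(1),"tipz",round((t[2]-.073)*1e3,1),"F",s["wrist_force"].round(1)); return p,s
E
python3 - <<'E'
from h import *
p,s=where(); im=get_image("wrist"); cv2.imwrite("pics/w2.png",cv2.resize(im["color"][:,:,::-1],None,fx=1.5,fy=1.5))
E
```

```text
t: 4.05
tool_pos: [0.4624, 0.0534, 0.2648]
tcp_rot: [0.001, 0.789, 0.615, 0.001]
wrist_force: [0.7, 0.1, -0.5]
gripper_width: 0.001
t: 4.35
tool_pos: [0.4618, 0.0531, 0.2002]
tcp_rot: [-0.001, 0.789, 0.615, -0.002]
wrist_force: [0.2, 1.0, 0.7]
gripper_width: -0.001
t 4.35 cradle mm [-134.7  -77.9] tipz 127.2 F [0.2 1.  0.7]
```

View pics/w2.png

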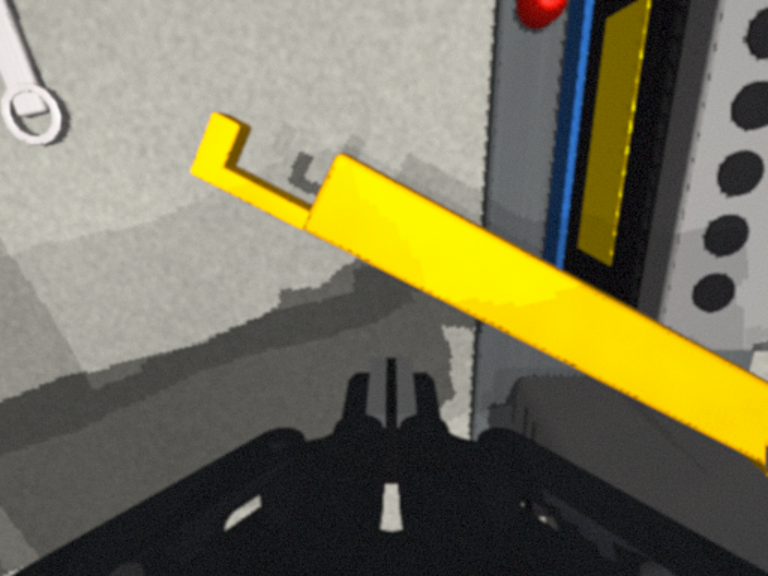

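```bash
python3 -m jog '[[0.012,0.008,-0.004,0,0],[0.012,0.004,0,0,0],[0.013,0.006,0,0,0],[0.011,0.0065,0,0,0],[0.011,0.0065,0,0,0]]'; python3 -c "
from h import *
where()"
python3 -m jog '[[0.010,0.009,0,0,0],[0.009,0.009,0,0,0],[0.008,0.010,0,0,0],[0.008,0.011,0,0,0],[0.006,0.012,0,0,0]]'; python3 -c "
from h import *
where()"
```

```text
t: 4.9
tool_pos: [0.5097, 0.1039, 0.2074]
tcp_rot: [0.001, 0.788, 0.616, 0.0]
wrist_force: [0.2, -2.0, 2.7]
gripper_width: 0.003
t 4.9 cradle mm [-100.9  -16.9] tipz 134.4 F [ 0.2 -2.   2.7]
t: 5.4
tool_pos: [0.5694, 0.1304, 0.2074]
tcp_rot: [0.001, 0.788, 0.615, 0.0]
wrist_force: [-0.1, -6.0, 7.3]
gripper_width: 0.001
t 5.4 cradle mm [-49.6  23.6] tipz 134.4 F [-0.1 -6.   7.3]
```

```bash
python3 - <<'E'
from h import *
p,s=where(); im=get_image("wrist"); cv2.imwrite("pics/w3.png",cv2.resize(im["color"][:,:,::-1],None,fx=1.5,fy=1.5))
E
```

```text
t 5.4 cradle mm [-49.6  23.6] tipz 134.4 F [-0.1 -6.   7.3]
```

View pics/w3.png

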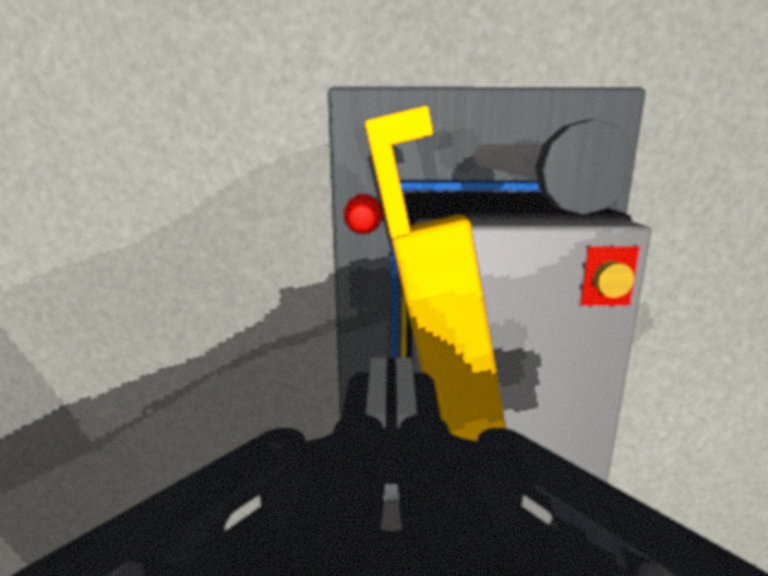

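```bash
python3 -m jog '[[0.003,0.008,0.002,0,0],[0.002,0.008,0,0,0],[0.001,0.006,0,0,0]]'; python3 -c "
from h import *
where()"
python3 -m jog '[[0,0.004,0,0,0],[0,0.003,0,0,0]]'; python3 -c "
from h import *
where()"
```

```text
t: 5.75
tool_pos: [0.593, 0.1305, 0.2069]
tcp_rot: [0.002, 0.788, 0.615, 0.001]
wrist_force: [-1.5, -4.9, 14.7]
gripper_width: -0.003
t 5.75 cradle mm [-26.7  29.5] tipz 133.9 F [-1.5 -4.9 14.7]
t: 5.95
tool_pos: [0.5978, 0.13, 0.206]
tcp_rot: [-0.001, 0.788, 0.615, 0.0]
wrist_force: [-11.1, 0.3, 16.8]
gripper_width: 0.001
t 5.95 cradle mm [-21.9  30.2] tipz 133.0 F [-11.1   0.3  16.8]
```

```bash
python3 - <<'E'
from h import *
p,s=where(); im=get_image("wrist"); cv2.imwrite("pics/w4.png",cv2.resize(im["color"][:,:,::-1],None,fx=1.5,fy=1.5))
im=get_image("side"); cv2.imwrite("pics/s4.png",cv2.resize(im["color"][110:270,190:350,::-1],None,fx=3.7,fy=3.7,interpolation=cv2.INTER_CUBIC))
E
```

```text
t 5.95 cradle mm [-21.9  30.2] tipz 133.0 F [-11.1   0.3  16.8]
```

View pics/w4.png

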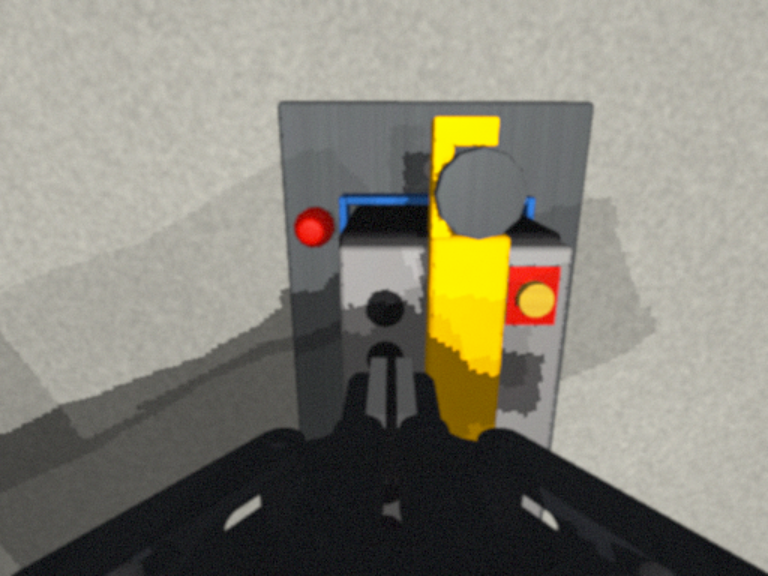

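View pics/s4.png

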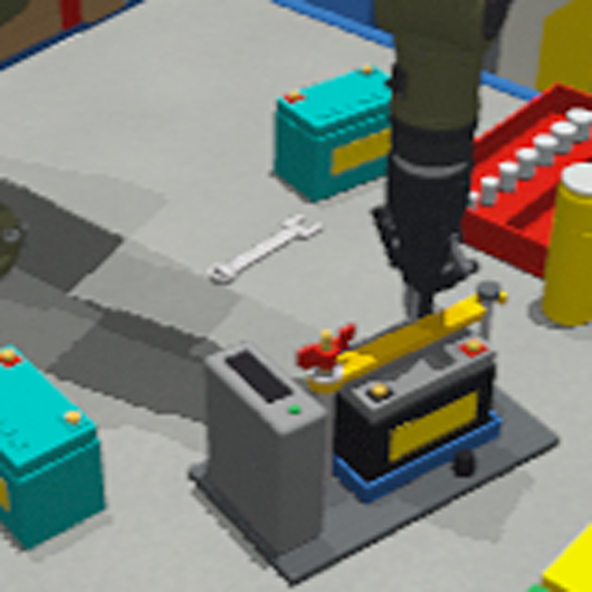

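```bash
python3 -m jog '[[0,0.002,-0.003,0,0],[0,0.002,0,0,0],[0,0,0,0,0]]'; python3 - <<'E'
from h import *
p,s=where(); im=get_image("wrist"); cam=wristcam(im,s); c=np.load("c.npy")
overlay(im["color"],cam,c,(180,50,410,320),2.2,q=0.,name="o5")
np.savez("w5.npz",c=im["color"],**cam)
E
```

```text
t: 6.35
tool_pos: [0.5985, 0.1297, 0.2068]
tcp_rot: [-0.004, 0.788, 0.616, -0.002]
wrist_force: [-11.5, 3.0, 7.4]
gripper_width: -0.004
t 6.35 cradle mm [-21.2  30.1] tipz 133.8 F [-11.5   3.    7.4]
```

View pics/o5.png

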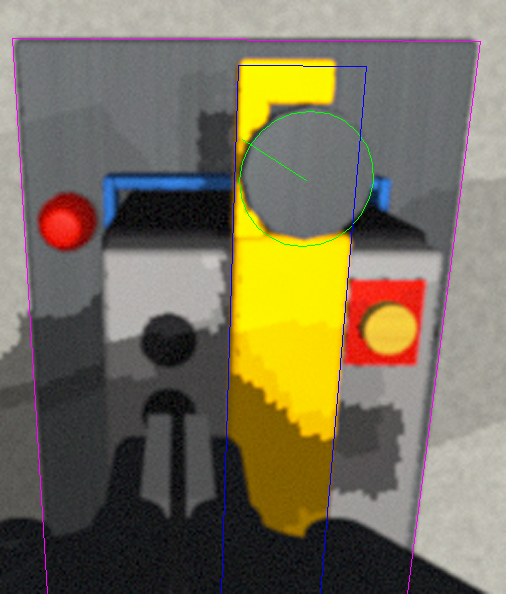

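```bash
python3 -m jog '[[0,-0.012,0,0,0],[0,-0.005,-0.04,0,0],[-0.03,0.005,-0.05,0,0],[-0.035,0.005,-0.03,0,0],[-0.02,0,0,0,0]]'; cat > sim.py <<'E'
import numpy as np
def wingpoly(th):
    d=np.array([np.cos(th),np.sin(th)]);n=np.array([-d[1],d[0]])
    return [np.array([r*d+w*n for r in(11,32) for w in(-3,3)]) for d,n in((d,n),(-d,-n))]
def overlap(A,c,h,th):
    # SAT rect(A pts) vs axis rect
    d=np.array([np.cos(th),np.sin(th)]);n=np.array([-d[1],d[0]])
    B=np.array([c+np.array([sx*h[0],sy*h[1]]) for sx in(-1,1) for sy in(-1,1)])
    for ax in(np.array([1,0]),np.array([0,1]),d,n):
        a=A@ax;b=B@ax
        if a.max()<=b.min() or b.max()<=a.min(): return False
    return True
def run(path,th,h,step=1.0,verbose=False):
    th0=th;pts=[]
    for i in range(len(path)-1):
        a,b=np.array(path[i],float),np.array(path[i+1],float); n=max(1,int(np.ceil(np.linalg.norm(b-a)/step)))
        for k in range(1,n+1):
            p=a+(b-a)*k/n; m=0
            while any(overlap(A,p,h,th) for A in wingpoly(th)):
                th-=np.deg2rad(.5); m+=1
                if m>120: return np.rad2deg(th),"jam",p
        if verbose: print(b,round(np.rad2deg(th)))
    return np.rad2deg(th),"ok",p
E
python3 - <<'E'
from sim import *
arc=lambda s,a0,a1,n:[(s*14.5+14*np.cos(a),11+14*np.sin(a)) for a in np.deg2rad(np.linspace(a0,a1,n))]
path=[(-30,-14),(-28.5,-5),(-28.5,5)]+arc(-1,180,90,4)+[(0,25)]+arc(1,90,0,4)+[(28.5,0),(28.5,-12),(28.5,-18)]
print(np.round(path,1).tolist())
for th in (170,150):
  for h in ((8.5,11),(14.5,11)):
    for e in ((0,0),(-2,0),(2,0),(0,2),(0,-2)):
      print(th,h,e,run([np.array(p)+e for p in path],np.deg2rad(th),h,verbose=(e==(0,0) and th==170)))
E
python3 - <<'E'
from h import *
p,s=where(); im=get_image("wrist"); cam=wristcam(im,s); c=np.load("c.npy")
overlay(im["color"],cam,c,(100,0,400,300),2.5,q=0.,name="o6")
np.savez("w6.npz",c=im["color"],**cam)
E
```

```text
t: 6.9
tool_pos: [0.5765, 0.0511, 0.3255]
tcp_rot: [0.002, 0.788, 0.615, 0.003]
wrist_force: [0.1, 0.3, -0.3]
gripper_width: -0.0
[[-30.0, -14.0], [-28.5, -5.0], [-28.5, 5.0], [-28.5, 11.0], [-26.6, 18.0], [-21.5, 23.1], [-14.5, 25.0], [0.0, 25.0], [14.5, 25.0], [21.5, 23.1], [26.6, 18.0], [28.5, 11.0], [28.5, 0.0], [28.5, -12.0], [28.5, -18.0]]
[-28.5  -5. ] 155
[-28.5   5. ] 135
[-28.5  11. ] 126
[-26.62435565  18.        ] 119
[-21.5         23.12435565] 109
[-14.5  25. ] 95
[ 0. 25.] 48
[14.5 25. ] 25
[21.5        23.12435565] 17
[26.62435565 18.        ] 7
[28.5 11. ] -9
[28.5  0. ] -36
[ 28.5 -12. ] -55
[ 28.5 -18. ] -57
170 (8.5, 11) (0, 0) (np.float64(-56.999999999998856), 'ok', array([ 28.5, -18. ]))
170 (8.5, 11) (-2, 0) (np.float64(-61.499999999998806), 'ok', array([ 26.5, -18. ]))
170 (8.5, 11) (2, 0) (np.float64(-52.49999999999885), 'ok', array([ 30.5, -18. ]))
170 (8.5, 11) (0, 2) (np.float64(-56.999999999998856), 'ok', array([ 28.5, -16. ]))
170 (8.5, 11) (0, -2) (np.float64(-56.999999999998856), 'ok', array([ 28.5, -20. ]))
[-28.5  -5. ] 145
[-28.5   5. ] 123
[-28.5  
[... 862 characters left out ...]
4(-52.499999999999076), 'ok', array([ 30.5, -18. ]))
150 (8.5, 11) (0, 2) (np.float64(-56.99999999999908), 'ok', array([ 28.5, -16. ]))
150 (8.5, 11) (0, -2) (np.float64(-56.99999999999908), 'ok', array([ 28.5, -20. ]))
150 (14.5, 11) (0, 0) (np.float64(-69.99999999999893), 'ok', array([ 28.5, -18. ]))
150 (14.5, 11) (-2, 0) (np.float64(-73.4999999999989), 'ok', array([ 26.5, -18. ]))
150 (14.5, 11) (2, 0) (np.float64(-65.99999999999899), 'ok', array([ 30.5, -18. ]))
150 (14.5, 11) (0, 2) (np.float64(-68.49999999999896), 'ok', array([ 28.5, -16. ]))
150 (14.5, 11) (0, -2) (np.float64(-69.99999999999893), 'ok', array([ 28.5, -20. ]))
t 6.9 cradle mm [-23.  -51.5] tipz 252.5 F [ 0.1  0.3 -0.3]
```

View pics/o6.png

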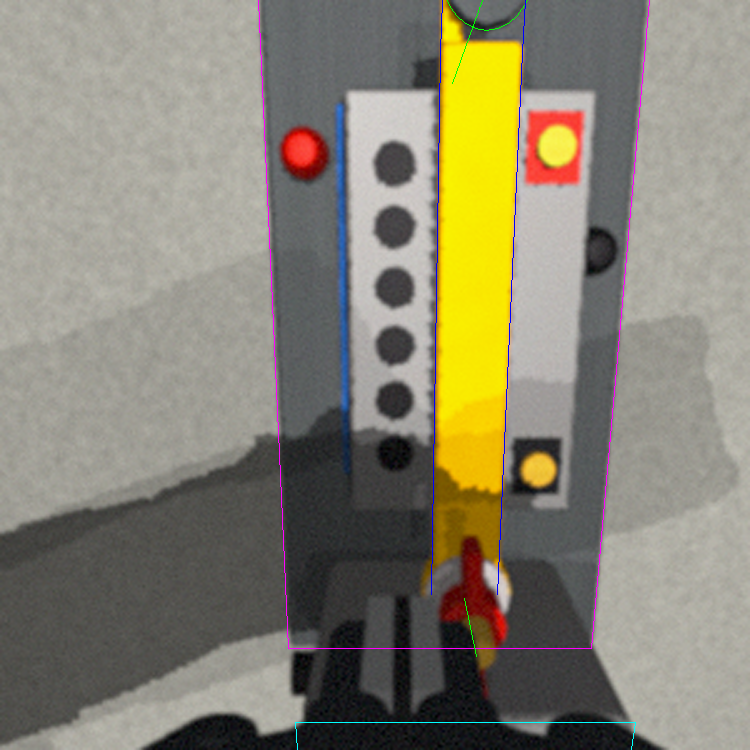

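```bash
python3 -m jog '[[-0.0215,-0.007,0.02,0,0],[0,0,0.04,0,0],[0,0,0.032,0,0],[0,0,0,0,0]]'; python3 - <<'E'
from h import *
p,s=where(); print("rel stud",p-[1,-95]); im=get_image("wrist"); cv2.imwrite("pics/w7.png",cv2.resize(im["color"][:,:,::-1],None,fx=1.5,fy=1.5))
E
```

```text
t: 7.35
tool_pos: [0.5593, 0.033, 0.2238]
tcp_rot: [-0.003, 0.788, 0.615, -0.003]
wrist_force: [-1.9, 0.2, -0.3]
gripper_width: -0.003
t 7.35 cradle mm [-35.3 -73.3] tipz 150.8 F [-1.9  0.2 -0.3]
rel stud [-36.33608542  21.71607041]
```

View pics/w7.png

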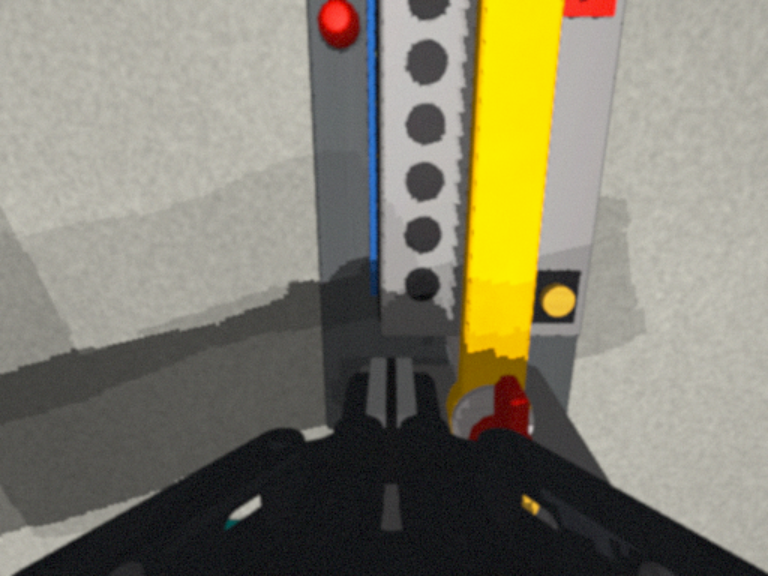

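```bash
python3 -m jog '[[0,0,0,0,0]]'; python3 - <<'E'
from h import *
p,s=where(); print("rel stud",p-[1,-95])
E
```

```text
t: 7.5
tool_pos: [0.5631, 0.0333, 0.2297]
tcp_rot: [0.0, 0.788, 0.616, 0.001]
wrist_force: [-0.2, 1.2, 0.6]
gripper_width: -0.001
t 7.5 cradle mm [-31.7 -72.1] tipz 156.7 F [-0.2  1.2  0.6]
rel stud [-32.69107871  22.89185294]
```

```bash
python3 -m jog '[[0,0,-0.002,0,0],[0,0,0,0,0]]'; python3 - <<'E'
from h import *
p,s=where(); print("rel stud",p-[1,-95])
E
```

```text
t: 7.7
tool_pos: [0.5636, 0.0331, 0.2326]
tcp_rot: [0.001, 0.788, 0.616, 0.001]
wrist_force: [0.7, 0.4, 0.4]
gripper_width: -0.002
t 7.7 cradle mm [-31.1 -72.1] tipz 159.6 F [0.7 0.4 0.4]
rel stud [-32.11512845  22.8602133 ]
```

```bash
python3 -m jog '[[0.002,0.012,0,0,0],[0,0.011,0,0,0],[0,0.011,0,0,0],[0,0.011,0,0,0],[-0.002,0.009,0,0,0]]'; python3 - <<'E'
from h import *
p,s=where(); print("rel stud",p-[1,-95])
im=get_image("wrist"); cv2.imwrite("pics/w8.png",cv2.resize(im["color"][:,:,::-1],None,fx=1.5,fy=1.5))
E
```

```text
t: 8.2
tool_pos: [0.6159, 0.0195, 0.2303]
tcp_rot: [-0.0, 0.788, 0.615, 0.0]
wrist_force: [-1.8, 1.0, 0.2]
gripper_width: 0.001
t 8.2 cradle mm [ 22.9 -72.4] tipz 157.3 F [-1.8  1.   0.2]
rel stud [21.92950303 22.63562773]
```

View pics/w8.png

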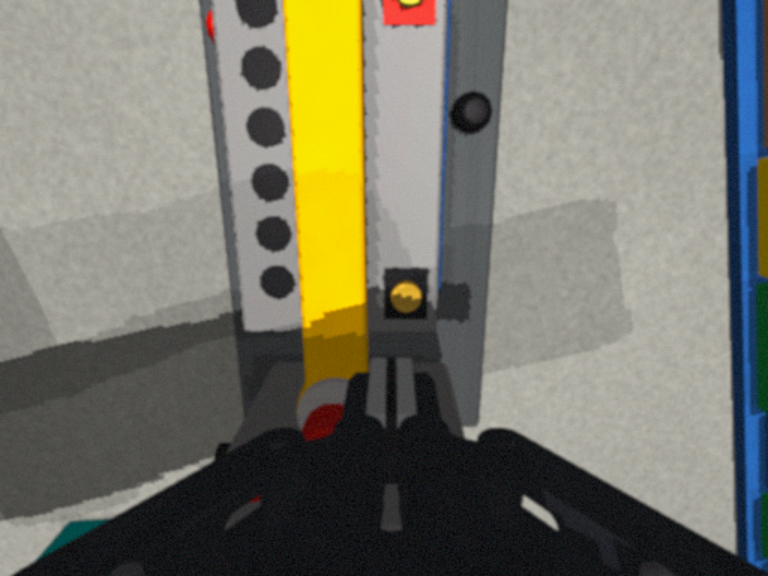

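```bash
python3 -m jog '[[-0.005,0.005,0,0,0],[-0.007,0.002,0,0,0],[-0.009,0,0,0,0],[-0.009,0,0,0,0],[-0.005,0,0,0,0]]'; python3 - <<'E'
from h import *
p,s=where(); print("rel stud",p-[1,-95])
E
```

```text
t: 8.75
tool_pos: [0.613, -0.0172, 0.231]
tcp_rot: [0.001, 0.788, 0.615, 0.0]
wrist_force: [0.3, 1.5, -0.0]
gripper_width: 0.004
t 8.75 cradle mm [  29.1 -108.7] tipz 158.0 F [ 0.3  1.5 -0. ]
rel stud [ 28.10555766 -13.65797413]
```

```bash
python3 -m jog '[[0,0.003,-0.022,0,0],[0.002,-0.01,-0.025,0,0],[0.006,-0.025,0,0,0],[0.006,-0.025,0,0,0],[0.004,-0.008,0,0,0]]'; python3 - <<'E'
from h import *
p,s=where(); print("rel stud",p-[1,-95])
im=get_image("wrist"); cv2.imwrite("pics/w9.png",cv2.resize(im["color"][:,:,::-1],None,fx=1.5,fy=1.5))
E
```

```text
t: 9.25
tool_pos: [0.5523, 0.0171, 0.278]
tcp_rot: [0.0, 0.788, 0.615, -0.001]
wrist_force: [-0.4, -0.5, 0.6]
gripper_width: 0.003
t 9.25 cradle mm [-38.2 -90.4] tipz 205.0 F [-0.4 -0.5  0.6]
rel stud [-39.15123215   4.60088697]
```

View pics/w9.png

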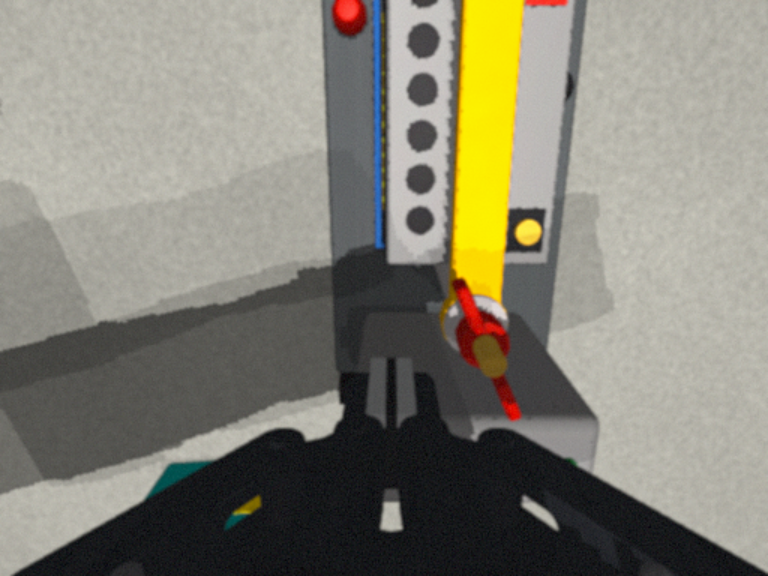

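```bash
python3 -m jog '[[0.011,0.002,0.016,0,0],[0,0,0.018,0,0],[0,0,0.008,0,0],[0,0,0.001,0,0],[0,0,0,0,0]]'; python3 - <<'E'
from h import *
p,s=where(); print("rel stud",p-[1,-95])
E
```

```text
t: 9.8
tool_pos: [0.5593, 0.027, 0.2347]
tcp_rot: [0.0, 0.788, 0.615, -0.0]
wrist_force: [-0.2, -1.0, 0.1]
gripper_width: -0.001
t 9.8 cradle mm [-33.9 -79.1] tipz 161.7 F [-0.2 -1.   0.1]
rel stud [-34.86491949  15.91207531]
```

```bash
python3 -m jog '[[0.005,0.010,0.001,0,0],[0.004,0.008,0,0,0],[0,0.011,0,0,0],[0,0.011,0,0,0],[0,0.011,0,0,0]]'; python3 -c "
from h import *
p,s=where(); print(p-[1,-95])"
python3 -m jog '[[-0.003,0.007,0,0,0],[-0.005,0.0045,0,0,0],[-0.008,0.001,0,0,0],[-0.010,0,0,0,0],[-0.008,0,0,0,0]]'; python3 -c "
from h import *
p,s=where(); print(p-[1,-95])"
```

```text
t: 10.3
tool_pos: [0.6118, 0.0238, 0.2336]
tcp_rot: [-0.0, 0.788, 0.616, 0.0]
wrist_force: [-1.8, 1.5, 0.1]
gripper_width: -0.001
t 10.3 cradle mm [ 17.9 -69.3] tipz 160.6 F [-1.8  1.5  0.1]
[16.87966194 25.74627543]
t: 10.8
tool_pos: [0.6143, -0.0131, 0.2339]
tcp_rot: [0.0, 0.788, 0.615, 0.0]
wrist_force: [1.5, 1.6, -0.0]
gripper_width: 0.003
t 10.8 cradle mm [  29.4 -104.4] tipz 160.9 F [ 1.5  1.6 -0. ]
[28.3952254  -9.36067996]
```

```bash
python3 -m jog '[[-0.007,0,0,0,0],[0,0.003,-0.022,0,0],[0.004,-0.014,-0.022,0,0],[0.008,-0.028,0,0,0],[0.008,-0.026,0,0,0]]'; python3 - <<'E'
from h import *
p,s=where(); print("rel stud",p-[1,-95])
im=get_image("wrist"); cv2.imwrite("pics/w10.png",cv2.resize(im["color"][:,:,::-1],None,fx=1.5,fy=1.5))
E
```

```text
t: 11.3
tool_pos: [0.554, 0.0155, 0.2785]
tcp_rot: [0.001, 0.789, 0.615, 0.0]
wrist_force: [0.3, -0.2, -0.1]
gripper_width: 0.001
t 11.3 cradle mm [-36.1 -91.6] tipz 205.5 F [ 0.3 -0.2 -0.1]
rel stud [-37.05730899   3.41145807]
```

View pics/w10.png

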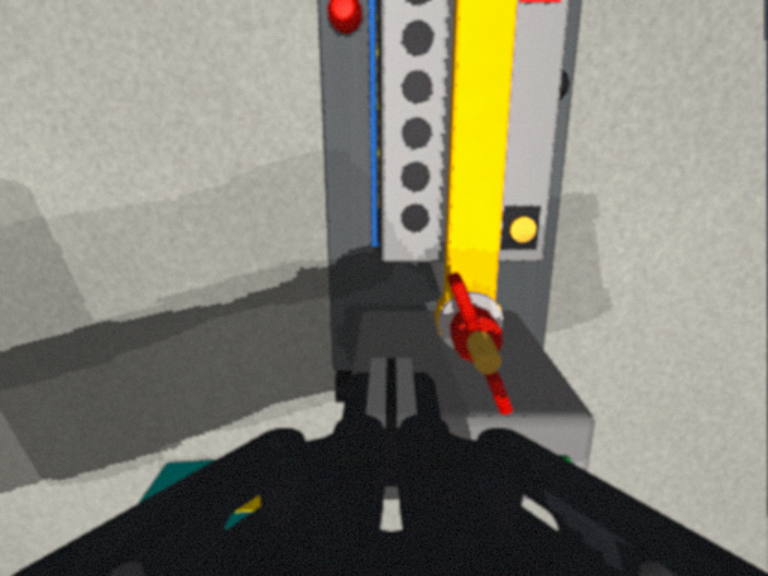

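```bash
python3 -m jog '[[0.012,0.002,0.016,0,0],[0,0,0.018,0,0],[0,0,0.009,0,0],[0,0,0.001,0,0],[0,0,0,0,0]]'; python3 -c "
from h import *
p,s=where(); print(p-[1,-95])"
```

```text
t: 11.85
tool_pos: [0.5594, 0.0269, 0.2338]
tcp_rot: [0.0, 0.788, 0.615, -0.0]
wrist_force: [-0.4, 0.1, -0.3]
gripper_width: 0.001
t 11.85 cradle mm [-33.7 -79.2] tipz 160.8 F [-0.4  0.1 -0.3]
[-34.69888224  15.76391404]
```

```bash
python3 -m jog '[[0.005,0.010,0,0,0],[0.004,0.008,0,0,0],[0,0.011,0,0,0],[0,0.011,0,0,0],[0,0.011,0,0,0]]'; python3 -c "
from h import *
p,s=where(); print(p-[1,-95])"
python3 -m jog '[[-0.003,0.007,0,0,0],[-0.005,0.0045,0,0,0],[-0.008,0.001,0,0,0],[-0.010,0,0,0,0],[-0.008,0,0,0,0]]'; python3 -c "
from h import *
p,s=where(); print(p-[1,-95])"
```

```text
t: 12.35
tool_pos: [0.6123, 0.0237, 0.2336]
tcp_rot: [-0.0, 0.788, 0.616, 0.0]
wrist_force: [-1.0, 1.5, -0.5]
gripper_width: -0.001
t 12.35 cradle mm [ 18.4 -69.3] tipz 160.6 F [-1.   1.5 -0.5]
[17.40963053 25.74659062]
t: 12.85
tool_pos: [0.6148, -0.0132, 0.2339]
tcp_rot: [0.0, 0.788, 0.615, 0.0]
wrist_force: [1.0, 1.5, -0.2]
gripper_width: 0.001
t 12.85 cradle mm [  29.9 -104.4] tipz 160.9 F [ 1.   1.5 -0.2]
[28.87339764 -9.41061294]
```

```bash
python3 -m jog '[[-0.007,0,0,0,0],[0,0.003,-0.022,0,0],[0.004,-0.014,-0.022,0,0],[0.008,-0.028,0,0,0],[0.008,-0.026,0,0,0]]'; python3 - <<'E'
from h import *
p,s=where(); print("rel stud",p-[1,-95])
im=get_image("wrist"); cv2.imwrite("pics/w11.png",im["color"][130:310,180:420,::-1].repeat(3,0).repeat(3,1))
E
```

```text
t: 13.35
tool_pos: [0.5545, 0.0153, 0.2785]
tcp_rot: [0.001, 0.789, 0.615, 0.0]
wrist_force: [-0.6, -0.0, -1.0]
gripper_width: 0.003
t 13.35 cradle mm [-35.6 -91.6] tipz 205.5 F [-0.6 -0.  -1. ]
rel stud [-36.57101404   3.41252846]
```

View pics/w11.png

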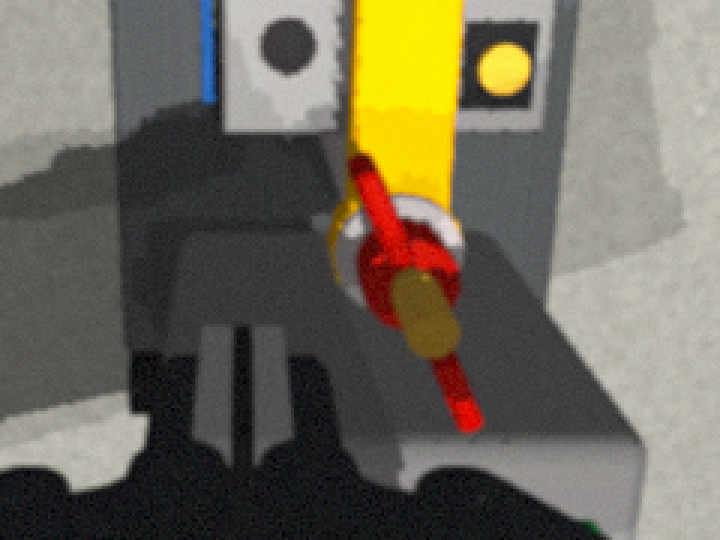

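```bash
python3 -m jog '[[0.012,0.002,0.016,0,0],[0,0,0.018,0,0],[0,0,0.009,0,0],[0,0,0.001,0,0],[0,0,0,0,0]]'; python3 -m jog '[[0.005,0.009,0,0,0],[0.002,0.006,0,0,0],[0.002,0.005,0,0,0]]'; python3 -c "
from h import *
p,s=where(); print(p-[1,-95])"
python3 -m jog '[[0,0.006,0,0,0],[0,0.006,0,0,0]]'; python3 -c "
from h import *
p,s=where(); print(p-[1,-95])"

```

```text
t: 13.9
tool_pos: [0.5599, 0.0267, 0.2338]
tcp_rot: [0.0, 0.788, 0.615, -0.0]
wrist_force: [0.3, -0.9, 0.4]
gripper_width: -0.0
t: 14.2
tool_pos: [0.5823, 0.031, 0.2339]
tcp_rot: [0.0, 0.788, 0.615, -0.0]
wrist_force: [-2.5, -1.5, -0.6]
gripper_width: -0.0
t 14.2 cradle mm [-12.5 -69.6] tipz 160.9 F [-2.5 -1.5 -0.6]
[-13.48954248  25.41540954]
t: 14.4
tool_pos: [0.5934, 0.0283, 0.2334]
tcp_rot: [-0.0, 0.788, 0.616, -0.0]
wrist_force: [-3.0, 0.8, -0.7]
gripper_width: 0.002
t 14.4 cradle mm [ -1.  -69.5] tipz 160.4 F [-3.   0.8 -0.7]
[-2.0457122  25.54427692]
```

```bash
python3 -m jog '[[0,0.006,0,0,0],[0,0.006,0,0,0],[0,0.006,0,0,0]]'; python3 -c "
from h import *
p,s=where(); print(p-[1,-95])"
python3 -m jog '[[-0.002,0.006,0,0,0],[-0.005,0.005,0,0,0]]'; python3 -c "
from h import *
p,s=where(); print(p-[1,-95])"

```

```text
t: 14.7
tool_pos: [0.6113, 0.0238, 0.2336]
tcp_rot: [-0.0, 0.788, 0.615, 0.0]
wrist_force: [-0.5, 1.5, -0.6]
gripper_width: -0.002
t 14.7 cradle mm [ 17.4 -69.4] tipz 160.6 F [-0.5  1.5 -0.6]
[16.35583961 25.63364416]
t: 14.9
tool_pos: [0.6204, 0.0143, 0.2337]
tcp_rot: [0.0, 0.788, 0.616, 0.0]
wrist_force: [-0.9, 1.0, -1.2]
gripper_width: -0.005
t 14.9 cradle mm [ 28.6 -76.3] tipz 160.7 F [-0.9  1.  -1.2]
[27.58039276 18.67731496]
```

```bash
python3 -m jog '[[-0.006,0.001,0,0,0],[-0.006,0,0,0,0]]'; python3 -c "
from h import *
p,s=where(); print(p-[1,-95])"
python3 -m jog '[[-0.006,0,0,0,0],[-0.006,0,0,0,0]]'; python3 -c "
from h import *
p,s=where(); print(p-[1,-95])"
python3 -m jog '[[-0.005,0,0,0,0],[-0.005,0,0,0,0]]'; python3 -c "
from h import *
p,s=where(); print(p-[1,-95])"

```

```text
t: 15.1
tool_pos: [0.6199, 0.0084, 0.2343]
tcp_rot: [-0.005, 0.787, 0.617, 0.007]
wrist_force: [8.7, 34.8, -4.0]
gripper_width: -0.003
t 15.1 cradle mm [ 29.5 -82.2] tipz 161.3 F [ 8.7 34.8 -4. ]
[28.51224313 12.82323197]
t: 15.3
tool_pos: [0.619, 0.0051, 0.2348]
tcp_rot: [-0.012, 0.785, 0.619, 0.015]
wrist_force: [15.6, 62.8, -8.6]
gripper_width: -0.001
t 15.3 cradle mm [ 29.5 -85.6] tipz 161.8 F [15.6 62.8 -8.6]
[28.49080101  9.37359866]
t: 15.5
tool_pos: [0.6184, 0.0024, 0.2352]
tcp_rot: [-0.017, 0.784, 0.621, 0.021]
wrist_force: [19.7, 85.7, -11.5]
gripper_width: -0.0
t 15.5 cradle mm [ 29.5 -88.3] tipz 162.2 F [ 19.7  85.7 -11.5]
[28.48258376  6.66323975]
```

```bash
python3 -m jog '[[0.010,0,0,0,0],[0.010,0,0,0,0],[0.008,0.002,-0.02,0,0],[0.01,-0.02,-0.04,0,0],[0.01,-0.03,-0.04,0,0]]'; python3 - <<'E'
from h import *
p,s=where(); print("rel stud",p-[1,-95])
im=get_image("wrist"); cam=wristcam(im,s); c=np.load("c.npy")
cv2.imwrite("pics/w12.png",cv2.resize(im["color"][:,:,::-1],None,fx=1.5,fy=1.5))
overlay(im["color"],cam,c,(120,0,400,300),2.5,q=0.,wa=np.deg2rad(-10),zn=173,name="o12")
E
```

```text
t: 16.0
tool_pos: [0.5782, 0.0388, 0.3331]
tcp_rot: [0.0, 0.788, 0.615, -0.001]
wrist_force: [1.1, 1.1, 1.2]
gripper_width: 0.004
t 16.0 cradle mm [-18.4 -63. ] tipz 260.1 F [1.1 1.1 1.2]
rel stud [-19.39442778  32.02248179]
```

View pics/o12.png

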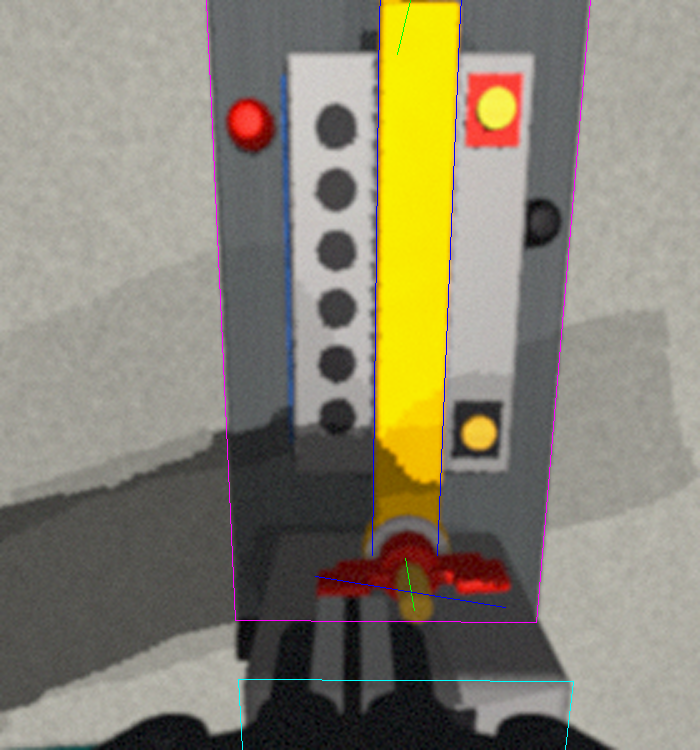

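```bash
python3 -m jog '[[-0.001,0.024,0.015,0,0],[0,0.024,0.02,0,0],[0,0,0.03,0,0],[0,0,0.022,0,0],[0,0,0.01,0,0]]';python3 -m jog '[[0,0,0.002,0,0],[0,0,0,0,0]]'; python3 -c "
from h import *
p,s=where(); print(p-[1,-95])"
```

```text
t: 16.55
tool_pos: [0.6234, 0.0256, 0.2336]
tcp_rot: [-0.001, 0.788, 0.615, -0.001]
wrist_force: [-0.3, -0.0, 0.2]
gripper_width: 0.001
t: 16.75
tool_pos: [0.6246, 0.0262, 0.2346]
tcp_rot: [0.0, 0.788, 0.615, 0.0]
wrist_force: [-1.0, 0.2, 0.1]
gripper_width: -0.0
t 16.75 cradle mm [ 29.7 -63.8] tipz 161.6 F [-1.   0.2  0.1]
[28.65390345 31.1908543 ]
```

```bash
python3 -m jog '[[-0.006,0,0,0,0],[-0.006,0,0,0,0],[-0.003,0,0,0,0]]'; python3 -c "
from h import *
p,s=where(); print(p-[1,-95])"
```

```text
t: 17.05
tool_pos: [0.6211, 0.0115, 0.235]
tcp_rot: [0.0, 0.788, 0.615, 0.001]
wrist_force: [2.2, 6.0, 0.8]
gripper_width: -0.004
t 17.05 cradle mm [ 29.9 -78.9] tipz 162.0 F [2.2 6.  0.8]
[28.90033808 16.11026887]
```

```bash
python3 -m jog '[[-0.001,0,0,0,0],[0,0,0,0,0]]'; python3 -c "
from h import *
p,s=where(); print(p-[1,-95])"; python3 -m jog '[[-0.001,0,0,0,0],[0,0,0,0,0]]'; python3 -c "
from h import *
p,s=where(); print(p-[1,-95])"
```

```text
t: 17.25
tool_pos: [0.6212, 0.0116, 0.2348]
tcp_rot: [-0.0, 0.788, 0.616, 0.002]
wrist_force: [1.7, 3.8, 2.3]
gripper_width: 0.001
t 17.25 cradle mm [ 30.  -78.8] tipz 161.8 F [1.7 3.8 2.3]
[28.96234558 16.19083901]
t: 17.45
tool_pos: [0.6211, 0.0113, 0.2348]
tcp_rot: [-0.0, 0.788, 0.616, 0.002]
wrist_force: [1.7, 6.7, 2.3]
gripper_width: 0.001
t 17.45 cradle mm [ 30.  -79.1] tipz 161.8 F [1.7 6.7 2.3]
[28.96367957 15.88893981]
```

```bash
python3 -m jog '[[-0.002,0,0,0,0],[0,0,0,0,0]]'; python3 -c "
from h import *
p,s=where(); print(p-[1,-95])"; python3 -m jog '[[0.008,0,0,0,0],[0.010,0,0,0,0],[0.008,0.002,-0.02,0,0],[0.01,-0.02,-0.04,0,0],[0.01,-0.03,-0.04,0,0]]'; python3 -m jog '[[0.01,-0.02,-0.03,0,0],[0,0,0,0,0]]';python3 - <<'E'
from h import *
p,s=where(); print("rel stud",p-[1,-95])
im=get_image("wrist"); cam=wristcam(im,s); c=np.load("c.npy")
overlay(im["color"],cam,c,(120,0,400,300),2.5,q=0.,wa=np.deg2rad(2),zn=173,name="o13")
im=get_image("side"); cv2.imwrite("pics/s13.png",cv2.resize(im["color"][110:270,190:350,::-1],None,fx=3.7,fy=3.7,interpolation=cv2.INTER_CUBIC))
im=get_image("top"); cv2.imwrite("pics/t13.png",im["color"][:,:,::-1])
E
```

```text
t: 17.65
tool_pos: [0.621, 0.0107, 0.235]
tcp_rot: [-0.002, 0.788, 0.616, 0.003]
wrist_force: [2.3, 10.3, 2.5]
gripper_width: -0.001
t 17.65 cradle mm [ 30.  -79.7] tipz 162.0 F [ 2.3 10.3  2.5]
[28.99220691 15.25796963]
t: 18.15
tool_pos: [0.5845, 0.064, 0.3328]
tcp_rot: [-0.0, 0.788, 0.615, -0.001]
wrist_force: [0.9, 0.6, 1.6]
gripper_width: 0.001
t: 18.35
tool_pos: [0.5676, 0.0801, 0.3682]
tcp_rot: [0.002, 0.788, 0.616, 0.003]
wrist_force: [-0.2, 0.2, -0.1]
gripper_width: 0.002
t 18.35 cradle mm [-38.8 -25.6] tipz 295.2 F [-0.2  0.2 -0.1]
rel stud [-39.83023553  69.41144732]
```

View pics/o13.png

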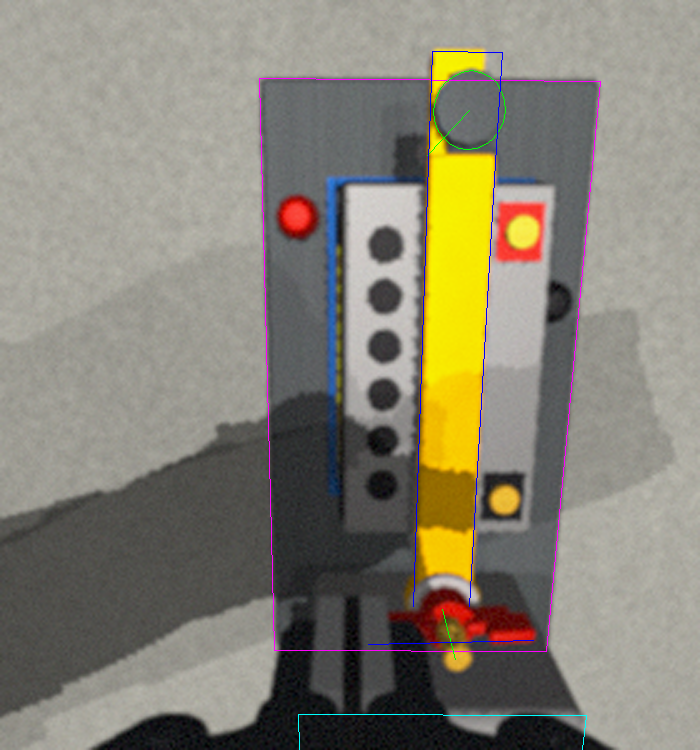

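View pics/s13.png

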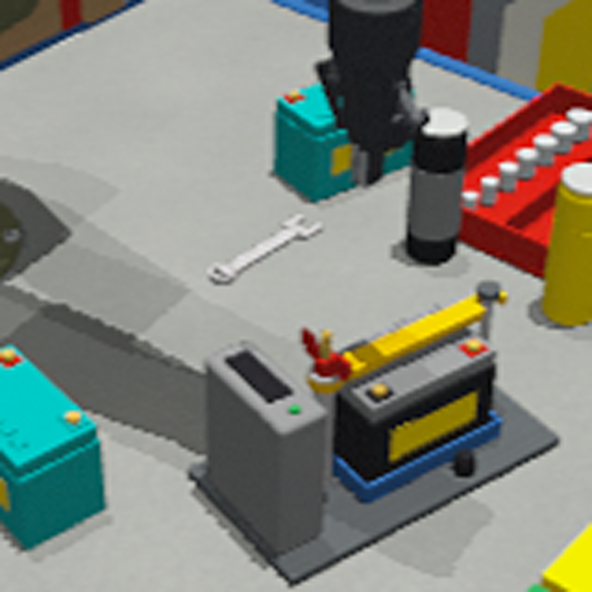

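View pics/t13.png

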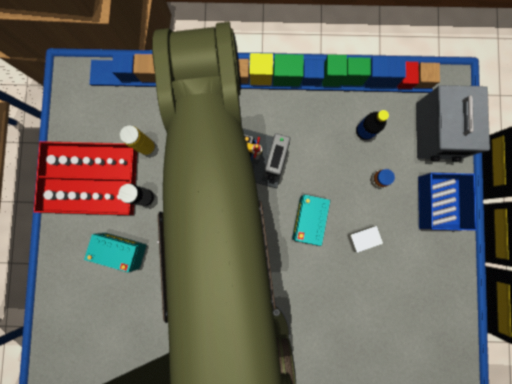

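```bash
python3 - <<'E'
from h import *
s=read_state(); im=get_image("wrist"); cam=wristcam(im,s); c=np.load("c.npy")
def w(c_,a,z,r): return [(c_[0]+r*np.cos(a),c_[1]+r*np.sin(a),z)]
ex=[]
for a,z in((0,173),(0,156)):
    d=np.array([np.cos(a),np.sin(a)]);n=np.array([-d[1],d[0]])
    ex.append([(*(np.array([1,-95])+r*d+k*n),z) for r,k in((-32,-3),(32,-3),(32,3),(-32,3),(-32,-3))])
th=np.linspace(0,6.3,30); ex.append([(1+6*np.cos(t),-95+6*np.sin(t),186) for t in th])
overlay(im["color"],cam,c,(260,210,350,290),8,name="o14",extra=ex)
cv2.imwrite("pics/o14r.png",cv2.resize(im["color"][210:290,260:350,::-1],None,fx=8,fy=8,interpolation=cv2.INTER_CUBIC))
E
```

```text
(no output)
```

View pics/o14.png

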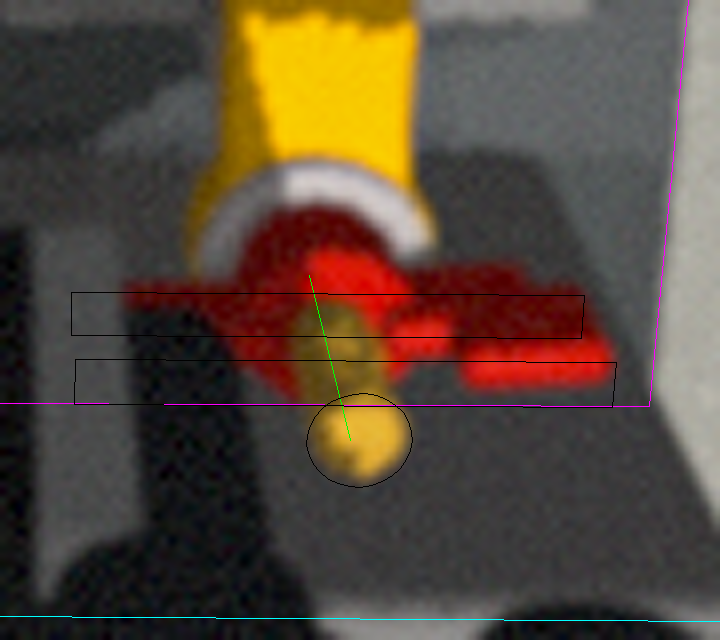

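View pics/o14r.png

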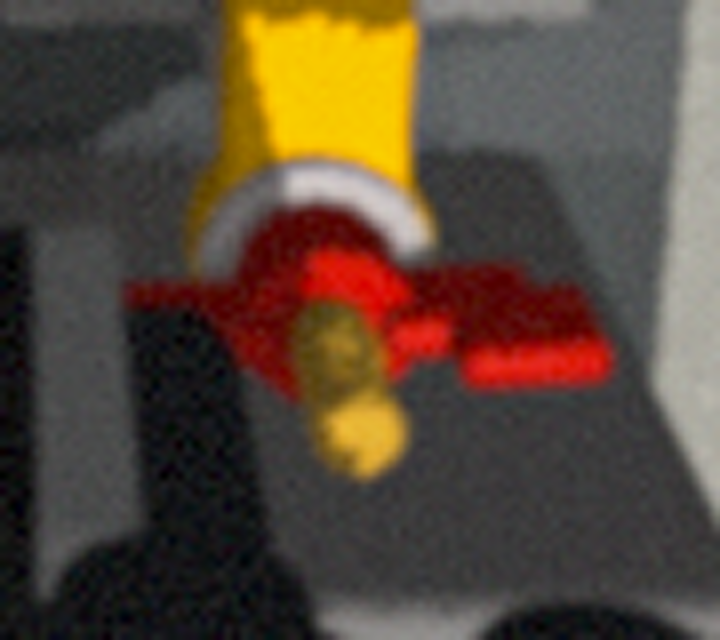

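```bash
python3 -c "
from station import *
s=read_state(); print(s['t'],s['wrist_force']); print(sign_off())"
```

```text
18.55 [-0.26374602  0.15566411 -1.08703654]
the job is handed in; nothing more can be done
None
```

The battery is clamped and I handed the job in at 18.55 s, with the arm clear and touching nothing.

- **Swing bar:** I pushed it home with the closed fingertips from about 1.1 rad. At the end it lies on the q = 0 outline in the wrist image, with the hook round the catch post. It stopped solid at about 11 N.
- **Wing nut:** Four clockwise strokes turned it about 11 rad in all, until it stopped dead. Afterwards I re-pushed it gently, up to about 10 N, and it moved less than 1 mm. The wing height and angle in the last picture match a seated nut. I didn't measure the gap under the nut directly.
- **Rest of the scene:** The battery, both caps and the other items I could see looked unmoved in the last pictures. The arm hid part of the final top view.
- **Too hard on the last stroke:** I ran on too far after the nut reached its stop, and the wrist force rose to about 88 N. That's under the 120 N wrist limit. The 40 N limit is for the arm and gripper body; as far as I could see, only the fingertips were touching the wing.
- **Camera mismatch:** At the start, the side camera's outline of the cradle was about 2 pixels off the one fitted from the top view. I relied on the wrist camera instead, which agreed to 1–2 mm.

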